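# Set the positioning square on the card block and stamp the lot mark

## Task

Slide the L-shaped positioning square over the table, without lifting it, until its inner faces sit flush against the two sides of the card block at the block's near left corner. Then take the lot stamp, set it down on the top card snug in the inner corner of the square's guide plate with the stamp's long side along the square's long arm, press it firmly to print without touching the card anywhere else, and stand it upright in the brass tray. Leave the square flush on the block and do not disturb the jars or the vial.

Things in the scene. Friction and masses are not known exactly. Their poses are not given: they have to be found in the camera images.
- card_pad: Card block, fixed: a stack of white cards on a dark steel base of the same outline, 66 mm (x) by 78 mm (y), 25 mm high. Origin: centre of its underside, on the table. Its -x side faces the robot, its +y side is the left one; the square's corner belongs at its (-33, +39) mm corner. Cards and base have upright sides.
- square: Loose metal L-shaped square, 31 mm high, about 0.5 kg, standing on the table. Origin: inner corner of its foot at table level; when flush it meets the block's near left corner, axes parallel. Outline: long arm x -24..0, y -80..24 mm; short arm x 0..62, y 0..24 mm. Inner faces x = 0 (long arm) and y = 0 (short arm) go against the block's -x and +y sides. Guide plate on top: see stamp_place.
- stamp_place (a point): The square's top 5 mm (z 26..31 mm) is an L-shaped steel guide plate that overhangs the foot's inner faces by 14 mm, 1 mm above the cards; its inner edges are x = 14 and y = -14 mm in the square's frame. This point, at (24, -30, 25) mm there, is where the centre of the stamp's underside comes when snug in that corner (stamp and square parallel, either way round).
- lot_stamp: Lot stamp, loose, 45 g: wooden block 20 mm (x) by 32 mm (y), 18 mm high, with a round turned handle 18 to 20 mm thick above it up to 54 mm. Origin: centre of its underside, the printing face. Inked and ready. Stands upright in a row with two jars on the white paper, 2 mm above the table.
- brass_tray: Flat brass tray, loose, 150 mm (x) by 112 mm (y), rim 9 mm high, floor 2 mm above the table, flat floor 134 by 96 mm. Origin: centre of its underside. It stands behind the green hand press (fixed, 0.30 m high, about x 0.35..0.54, y -0.03..0.09 m), which is in the way of low moves.
- jar_tall: Dark-lidded round jar, 63 mm across, 66 mm high, standing loose in front of the card block. Origin: centre of its underside. Leave it alone.
- jar_squat: Dark-lidded round jar, 59 mm across, 46 mm high, loose, in the row with the stamp. Origin: centre of its underside. Leave it alone.
- jar_white: White-lidded round jar, 49 mm across, 40 mm high, loose, in the row with the stamp. Origin: centre of its underside. Leave it alone.
- vial: Gold screw-cap vial, 22 mm across, 29 mm high, loose, standing beyond the end of the square's short arm. Origin: centre of its underside. Leave it alone.

How it is judged:
On the way, in this order (a step that is already met when the one before it is completed fails the run):
1. the square's inner faces lie flush against the near and left sides of the card block (x of square in the frame of card_pad between -0.035 and -0.031 m and y of square in the frame of card_pad between 0.037 and 0.041 m and angle between the x axis of square and the x axis of card_pad, either way round below 0.035 rad), for 0.2 s.
2. the stamp, snug in the guide plate's inner corner, is pressed on the card with more than 4 N while the square is flush (all of step 1 and x of lot_stamp in the frame of square between 0.0215 and 0.0285 m and y of lot_stamp in the frame of square between -0.0345 and -0.0275 m and angle between the x axis of lot_stamp and the x axis of square, either way round below 0.08 rad and contact force between lot_stamp and card_pad above 4 N), for 0.1 s.
At the end, for the whole second after the job is handed in: The square is flush on the card block (inner corner within 2 mm of the block's near left corner each way, parallel within 0.035 rad); the stamp stands upright and at rest on the brass tray's floor, its centre within 56 by 38 mm of the tray's centre, after being pressed in the guide's corner (all of step 1 and x of lot_stamp in the frame of brass_tray between -0.056 and 0.056 m and y of lot_stamp in the frame of brass_tray between -0.038 and 0.038 m and z of lot_stamp in the frame of brass_tray between -0.002 and 0.008 m and angle between lot_stamp's own z axis and vertical below 0.1 rad and linear speed of each of lot_stamp, square below 0.02 m/s); the robot touches nothing.
It fails at once if the square is lifted more than 12 mm off the table (height (world z) of square above 0.012 m).
It fails at once if the stamp touches the card more than 10 mm from its place in the guide plate's corner (contact force between lot_stamp and card_pad above 0.5 N and horizontal distance between lot_stamp and stamp_place above 0.01 m).
It fails at once if a jar or the vial is moved more than 15 mm (distance of any of jar_tall, jar_squat, jar_white, vial from where it was at the start of the episode above 0.015 m).
It also fails if it takes over 72 s, if anything falls off the work surface, if the arm or the gripper's body presses on something with over 40 N, if the wrist force passes 120 N, or if a joint passes its speed limit or range.

## Robot

A 6-joint arm with a two-finger parallel gripper is mounted at the origin on a cart in front of the work surface, level with it; the furniture and walls round the work are solid. World frame = base frame: x ahead of the robot, y to its left, z up, the work surface at z = 0. Lengths are in m, angles in rad, forces in N, time in s.
With the tool pointing down it reaches from about 0.425 to 0.95 m from the base axis. Payload 14.7 kg.
Tool frame: the origin (TCP) lies at the very end of the fingers, on their centre line; the grasp point (between the pads) lies 19 mm behind it; z points along the fingers, y is the line along which they close (so a half turn about z gives the same grasp; the last joint's range is limited). The gripper opens to 85 mm and grips with 20 to 120 N. Pads are 22 mm wide; open, the fingers measure 114 mm over their backs; the gripper's body (76 mm by 85 mm) begins 54 mm behind the grasp point. The pads swing forward as they close: fully open they stand 13 mm farther back than shut.
Start: joints at [1.191, 0.48, 1.596, -0, 1.065, -0.047], TCP at [0.212, 0.614, 0.231] pointing down, gripper open.
Joint ranges: [-2.75, 2.75], [-0.82, 2.05], [0.23, 2.67], [-1.56, 4.7], [0.09, 2.69], [-2.92, 2.92]. Speed limits (rad/s): [1.89, 1.89, 2.39, 3.01, 3.01, 3.01].

## Interface

Orientations are given as a unit quaternion [w, x, y, z].
In Python, from plant import get_obs, snapshot, job_done gives the robot as it stands. The module is installed in compiled form; this text tells all that it offers.
- The arm moves only by the shell command python3 -m crank 'ROWS' [FORCE]. ROWS is text: rows parted by semicolons, each of 7 numbers parted by spaces: the shift along the tool's x, y, z as a fraction of full scale, then the turn, a rotation vector about the tool's x, y, z as a fraction of full scale, then the opening, from -1 (shut) to 1 (fully open). A call has exactly 8 rows; each row shifts and turns the commanded pose from where the row before left it, along the tool's axes as they then stand; what a row does not reach is not made up. Full scale, the value 1, is 0.05 m for a shift and 6 degrees for a turn. A row lasts 1/8 s, in which the tool goes at most 62.5 mm and 10.7 degrees, less where a joint would pass 70% of its speed; a pose out of reach is approached as far as the arm can. A call with a number of a shift or a turn outside -1 to 1 is refused whole. A call with a gripper value outside its range is refused whole. The fingers move at their own pace and stop on an object; FORCE is the grip in N (left out, the last holds). Time passes only in rows, so rows that do not move let the fingers close, or fill a call up. It gives the time, the measured TCP pose, the force, the opening and the grip force at its end, in the units of the state.
- get_obs(): the state, without advancing time (a new reading comes with each control period).
- snapshot(name): name is "scene" or "top" or "wrist"; returns a dict with "frame" (400x640x3 uint8, red, green, blue), "z_map" (400x640 float32, m along the optical axis (not along the pixel's ray), 0 where there is no reading), "fx", "fy", "cx", "cy" (pixels), "R" (3x3) and "t" (3): a world point X has camera coordinates R X + t. Camera axes: x right, y down, z forward; pixel columns grow to the right and rows downward; lengths in m; the calibration is good to about 2 mm. A picture is of the moment at which its call begins.
- job_done(): hands the job in; it is judged then, once.
The state is a dict: "clock": time; "joint_positions": joint angles; "joint_vel": joint speeds; "effort": joint torques, N m; "tcp_pos": TCP position; "eef_rot": TCP orientation; "wrist_force": force on the tool from outside, world axes, zero at the start; "wrist_torque": the same for the moment, N m; "grip_width": opening from 0.0 (shut) to 1.0 (fully open); "finger_force": force on a finger pad.
Only numpy, scipy, OpenCV 4.12 (cv2) and the standard library are available. Lean on these libraries where they do the work, as an engineer would, in place of code of your own. Each camera call takes 0.05 s, during which the arm holds its last target. There are 200 camera calls.

## Working session

There is one attempt and no reset: what is moved stays moved. The work goes in short steps, Python scripts to look and compute and a shell command to move; the robot and the scene stay as the last step left them, time stands still between calls to the robot, and variables do not carry over. Pictures are saved under pics/ and viewed, at most 10 in all, crops included, and the job is handed in when it is done.

```bash
mkdir -p pics; ls
cat > h.py <<'E'
import numpy as np, cv2
from plant import get_obs, snapshot
from scipy.spatial.transform import Rotation as Rn
def save(s,n): cv2.imwrite('pics/'+n,cv2.cvtColor(s['frame'],cv2.COLOR_RGB2BGR))
def pts(s):
    v,u=np.mgrid[0:400,0:640]; z=s['z_map']
    c=np.stack([(u-s['cx'])/s['fx']*z,(v-s['cy'])/s['fy']*z,z],-1)
    return (c-s['t'])@s['R']
E
python3 - <<'E'
from h import *
import pickle
d={}
for n in("scene","top"):
    s=snapshot(n); d[n]=s; save(s,n+'0.png'); print(n,s['fx'],s['R'],-s['R'].T@s['t'],(s['z_map']>0).mean())
pickle.dump(d,open('d0.pkl','wb'))
o=get_obs(); print({k:np.round(v,3) for k,v in o.items()})
E
```

```text
pics
scene 511.56725240359754 [[-0.45653766 -0.88955746 -0.01615196]
 [-0.36853117  0.20559845 -0.90659476]
 [ 0.80978895 -0.40794215 -0.42169309]] [-0.4670693   0.57897218  0.58230679] 0.995921875
top 469.8291293994341 [[-0.04222811 -0.99908132 -0.00730141]
 [-0.97830753  0.04283129 -0.20268169]
 [ 0.20280821 -0.00141584 -0.97921745]] [0.26618218 0.07067166 1.46931505] 0.996109375
{'clock': np.float64(0.1), 'joint_positions': array([ 1.191,  0.481,  1.597,  0.   ,  1.065, -0.047]), 'joint_vel': array([ 0.   , -0.001, -0.001,  0.001,  0.   ,  0.001]), 'effort': array([ 1.0000e-03, -9.5226e+01, -4.3105e+01, -0.0000e+00,  5.0000e-03,
        0.0000e+00]), 'tcp_pos': array([0.212, 0.614, 0.231]), 'eef_rot': array([-0.   ,  0.166,  0.986, -0.001]), 'wrist_force': array([0.771, 0.035, 0.093]), 'wrist_torque': array([-0.005,  0.014,  0.001]), 'finger_force': np.float64(0.0), 'grip_width': np.float64(1.0)}
```

View pics/top0.png

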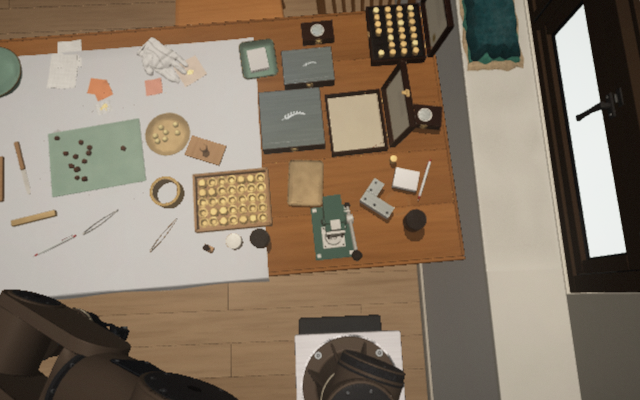

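View pics/scene0.png

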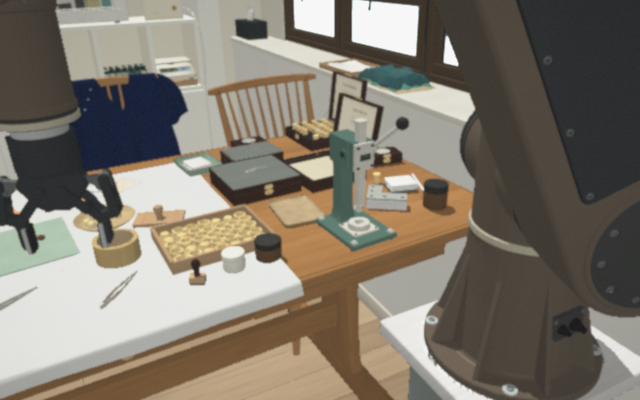

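The top view shows the square at (377,200), the card block at (406,179), the tall jar at (415,221) and the vial at (393,160). The tray is at (305,183), the press at (335,225) and the stamp at (208,248), with the white jar at (234,241) and the squat jar at (260,238). The scene view confirms this: the stamp with its dark handle is at (197,272), left of both jars.

Run:
```python
from h import *
import pickle
d=pickle.load(open('d0.pkl','rb'))
s=d['top'];P=pts(s)
for n,u,v in [('sq',377,200),('sq2',370,187),('sq3',385,213),('pad',406,179),('tall',415,221),('vial',393,160),('tray',305,183),('press',335,225),('stamp',208,248),('white',234,241),('squat',260,238),('table',360,250)]:
    print(n,np.round(P[v,u],3))
img=cv2.resize(cv2.cvtColor(s['frame'],cv2.COLOR_RGB2BGR)[140:260,190:450],None,fx=3,fy=3,interpolation=cv2.INTER_CUBIC)
cv2.imwrite('pics/topc.png',img)
```

```text
sq [ 0.55  -0.112  0.029]
sq2 [ 0.592 -0.092  0.033]
sq3 [ 0.508 -0.135  0.025]
pad [ 0.614 -0.208  0.027]
tall [ 0.473 -0.216  0.071]
vial [ 0.679 -0.172  0.024]
tray [0.621 0.112 0.   ]
press [0.441 0.031 0.275]
stamp [0.42  0.409 0.055]
white [0.439 0.333 0.044]
squat [0.444 0.253 0.052]
table [ 0.399 -0.052 -0.001]
```

```bash
python3 -m crank '0 0 -1 0 0 -0.8 1;0 0 -1 0 0 -0.8 1;-1 -0.5 0 0 0 -0.8 1;-1 -0.5 0 0 0 -0.78 1;-1 -1 0 0 0 0 1;-1 -1 0 0 0 0 1;0 -1 0 0 0 0 1;0 0 0 0 0 0 1'
python3 - <<'E'
from h import *
s=snapshot('wrist'); save(s,'w1.png'); print(s['fx'],s['R'],-s['R'].T@s['t'],s['z_map'].max())
o=get_obs(); print(o['tcp_pos'],o['eef_rot'])
E
```

```text
clock: 1.1
tcp_pos: [0.394, 0.411, 0.3312]
eef_rot: [-0.0, 0.001, 1.0, -0.001]
wrist_force: [0.2, 0.1, 0.4]
grip_width: 0.998
finger_force: 0.0
314.47793949709063 [[ 3.54436593e-03  9.99993716e-01 -7.70070136e-05]
 [ 9.59387093e-01 -3.37871859e-03  2.82072667e-01]
 [ 2.82070634e-01 -1.07364829e-03 -9.59393040e-01]] [0.3223302  0.41162527 0.47428613] 1.178838
[0.39403124 0.41277079 0.33139163] [-8.28687785e-05  9.87778545e-04  9.99999507e-01 -5.15112474e-05]
```

View pics/w1.png

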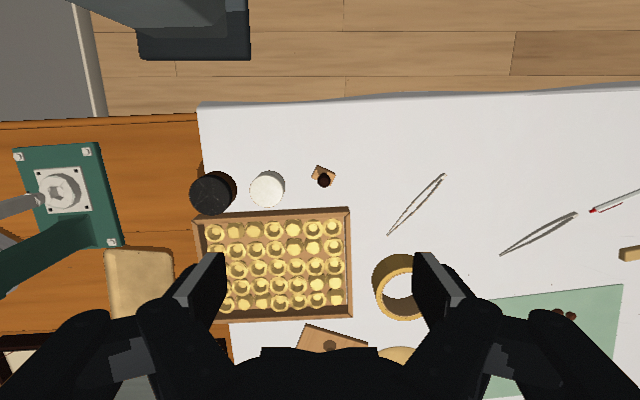

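Wrist view: the stamp is at (323,178), its block turned by roughly 25°. The white jar is at (267,189) and the squat jar at (212,192). Next is the square, flying above the press.

```bash
python3 -m crank '-0.5 -1 -1 0 0 0 1;-0.5 -1 -1 0 0 0 1;-0.5 -1 -0.4 0 0 0 1;-0.5 -1 0 0 0 0 1;0 -1 0 0 0 0 1;0 -1 0 0 0 0 1;0 -1 0 0 0 0 1;0 -1 0 0 0 0 1' && python3 -m crank '0 -1 0 0 0 0 1;0 -1 0 0 0 0 1;-0.3 -1 0 0 0 0 1;-0.3 -0.6 0.6 0 0 0 1;0 0 1 0 0 0 1;0 0 1 0 0 0 1;0 0 0 0 0 0 1;0 0 0 0 0 0 1'
python3 - <<'E'
from h import *
import pickle
s=snapshot('wrist'); save(s,'w2.png'); pickle.dump(s,open('w2.pkl','wb'))
o=get_obs(); print(o['tcp_pos'],o['eef_rot'],o['joint_positions'])
E
```

```text
clock: 2.15
tcp_pos: [0.4858, 0.0301, 0.4347]
eef_rot: [0.0, -0.001, 1.0, 0.0]
wrist_force: [1.2, 0.1, -0.2]
grip_width: 1.002
finger_force: 0.0
clock: 3.15
tcp_pos: [0.5168, -0.1491, 0.3064]
eef_rot: [0.001, -0.001, 1.0, -0.0]
wrist_force: [0.4, 0.1, 1.0]
grip_width: 1.003
finger_force: 0.0
[ 0.51697797 -0.14922645  0.30682581] [ 1.38010162e-03 -4.42811467e-04  9.99998841e-01 -4.66159641e-04] [-3.37378086e-01  2.48378238e-01  1.75917007e+00  3.88948247e-05
  1.13113115e+00 -1.90907654e+00]
```

View pics/w2.png

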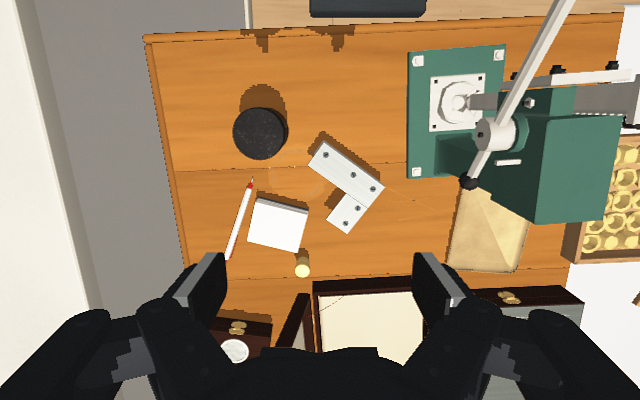

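Wrist view: the square's plate runs from (320,150) to (375,190) with the short arm ending at (345,225). The block is at (278,225), the tall jar at (260,133), the vial at (302,265) and a pencil at (240,215). Next I fit the outlines.

```bash
cat >> h.py <<'E'
from scipy.optimize import minimize
LP=np.array([[-24,-80],[14,-80],[14,-14],[62,-14],[62,24],[-24,24]])/1e3
BP=np.array([[-33,-39],[33,-39],[33,39],[-33,39]])/1e3
SP=np.array([[-10,-16],[10,-16],[10,16],[-10,16]])/1e3
def proj(s,X):
    c=X@s['R'].T+s['t']; return c[:,:2]/c[:,2:]*[s['fx'],s['fy']]+[s['cx'],s['cy']]
def fit(s,mask,poly,z,p0,step=.006):
    K=4; m=cv2.resize(mask.astype(np.uint8),None,fx=K,fy=K,interpolation=cv2.INTER_NEAREST)
    def f(p):
        c,n=np.cos(p[2]/10),np.sin(p[2]/10)
        w=np.c_[poly@np.array([[c,n],[-n,c]])+p[:2]/100,np.full(len(poly),z)]
        q=(proj(s,w)+.5)*K-.5
        g=np.zeros_like(m); cv2.fillPoly(g,[np.round(q*16).astype(np.int32)],1,shift=4)
        return 1-(g&m).sum()/max(1,(g|m).sum())
    p=np.array([p0[0]*100,p0[1]*100,p0[2]*10])
    for st in(1,.5,.2):
        sim=np.vstack([p]+[p+st*e for e in np.eye(3)])
        r=minimize(f,p,method='Nelder-Mead',options=dict(initial_simplex=sim)); p=r.x
    return np.array([p[0]/100,p[1]/100,p[2]/10]),1-r.fun
def band(s,lo,hi,xy,r,P=None):
    P=pts(s) if P is None else P
    return (P[...,2]>lo)&(P[...,2]<hi)&(np.hypot(P[...,0]-xy[0],P[...,1]-xy[1])<r)
def disc(s,lo,hi,xy,r):
    P=pts(s); m=band(s,lo,hi,xy,r,P); q=np.argwhere(m)[:,::-1].astype(np.float32)
    (c,rad)=cv2.minEnclosingCircle(q); Q=P[m]; return np.round([*(Q[:,:2].min(0)+Q[:,:2].max(0))/2,*np.ptp(Q[:,:2],axis=0),np.median(Q[:,2])],4)
E
python3 - <<'E'
from h import *
import pickle
s=pickle.load(open('w2.pkl','rb')); P=pts(s)
for n,xy in(('sq',(.55,-.112)),('pad',(.614,-.208))):
    m=band(s,.015,.05,xy,.03,P); print(n,'top z',np.percentile(P[m][:,2],[5,50,95]).round(4))
m=band(s,.0275,.036,(.55,-.112),.09,P); print(fit(s,m,LP,.031,(.58,-.11,-.68)))
m=band(s,.021,.0275,(.614,-.208),.06,P)&(s['frame'].min(2)>150); print(fit(s,m,BP,.025,(.614,-.208,-.2)))
print('vial',disc(s,.022,.04,(.679,-.172),.02),'tall',disc(s,.06,.075,(.473,-.216),.05))
# fingertips
c=P-get_obs()['tcp_pos']; f=(s['z_map']>0)&(c[...,2]>-.05)&(c[...,2]<.06)&(abs(c[...,0])<.05)&(abs(c[...,1])<.09)
print('finger low',np.percentile(c[f][:,2],[0,1,5]), c[f][:,0].min(),c[f][:,0].max(), np.abs(c[f][:,1]).min(),np.abs(c[f][:,1]).max())
# other obstacles near
q=(P[...,2]>.04)&(P[...,2]<.29)&(abs(P[...,0]-.68)<.12)&(P[...,1]<-.1); print('obst',P[q][:,0].min(),P[q][:,1].max(),P[q][:,2].max())
E
```

```text
sq top z [0.0301 0.0315 0.0328]
pad top z [0.0239 0.0252 0.0265]
(array([ 0.55575018, -0.09206287, -0.6274059 ]), np.float64(0.9734994662944413))
(array([ 0.61364624, -0.20976937, -0.26471872]), np.float64(0.9135371887419904))
vial [ 0.6803 -0.1737  0.0222  0.0212  0.0292] tall [ 0.4765 -0.222   0.0614  0.0626  0.0663]
finger low [0.01269999 0.01467339 0.01848676] -0.014610085789145244 0.011520512070733013 0.04045180256978778 0.07358965651027294
obst 0.5600058407850196 -0.12111317299228648 0.18967900843271066
```

Run:
```python
from h import *
import pickle
s=pickle.load(open('w2.pkl','rb')); P=pts(s)
print('handle ball',P[183,468],P[160,485],P[100,425])
d=pickle.load(open('d0.pkl','rb'))['top'];T=pts(d)
g=(T[...,2]>.04)&(T[...,0]>.4)&(T[...,0]<.8)&(T[...,1]<.1)&(T[...,1]>-.32)
for x0 in np.arange(.4,.8,.04):
    print(round(x0,2),[int(1e3*T[...,2][g&(T[...,0]>=x0)&(T[...,0]<x0+.04)&(T[...,1]>=y0)&(T[...,1]<y0+.04)].max(initial=0)) for y0 in np.arange(-.32,.1,.04)])
o=get_obs();cur=o['tcp_pos'];t=np.array([.5312,-.1175]);print(t-cur[:2])
```

```text
handle ball [ 0.51142322 -0.01354977  0.17240933] [ 0.48797834 -0.00942414  0.18763311] [ 0.4370967  -0.00984684  0.0190688 ]
0.4 [0, 0, 0, 0, 0, 0, 0, 260, 281, 278, 0]
0.44 [0, 70, 74, 72, 0, 0, 0, 230, 282, 280, 0]
0.48 [0, 70, 72, 71, 0, 0, 0, 215, 237, 236, 0]
0.52 [0, 0, 0, 0, 0, 0, 0, 172, 237, 236, 0]
0.56 [0, 0, 0, 0, 0, 40, 0, 0, 0, 0, 0]
0.6 [0, 0, 0, 0, 0, 0, 0, 0, 0, 0, 0]
0.64 [0, 0, 0, 0, 0, 0, 0, 0, 0, 0, 0]
0.68 [0, 0, 203, 210, 40, 42, 41, 41, 40, 0, 0]
0.72 [0, 0, 218, 219, 69, 0, 0, 0, 41, 59, 59]
0.76 [40, 41, 217, 218, 45, 0, 0, 0, 40, 60, 60]
[0.01422203 0.03172645]
```

```bash
cat >> h.py <<'E'
def go(x,y,z,yaw=None):
    "units along tool axes to world target; yaw = wanted direction of tool y (rad)"
    o=get_obs(); w,a,b,c=o['eef_rot']; R=Rn.from_quat([a,b,c,w]).as_matrix()
    cy=np.arctan2(R[1,1],R[0,1]); d=np.array([x,y,z])-o['tcp_pos']
    print('shift',np.round(R.T@d/.05,2),'yaw',round(cy,4),'turn', None if yaw is None else np.round(-np.degrees(yaw-cy)/6,2),'tilt',np.round(np.degrees(R.T@[0,0,-1]),2)[:2],'tcp',o['tcp_pos'].round(4),'F',np.round(o['wrist_force'],1),'grip',round(float(o['grip_width']),3),round(float(o['finger_force']),1))
E
T='0 0 0 0 0 1 1'; python3 -m crank '0 0 0 0 0 1 1;0 0 0 0 0 1 1;0 0 0 0 0 1 1;0 0 0 0 0 1 1;0 0 0 0 0 1 1;0 0 0 0 0 1 1;0 0 0 0 0 1 1;0 0 0 0 0 1 1' >/dev/null
python3 -m crank '0 0 0 0 0 1 1;0 0 0 0 0 1 1;0 0 0 0 0 1 1;0 0 0 0 0 1 1;0 0 0 0 0 1 1;0 0 0 0 0 1 1;0 0 0 0 0 1 1;0 0 0 0 0 1 1' >/dev/null
python3 -m crank '0 0 0 0 0 1 0.3;0 0 0 0 0 1 0.3;0 0 0 0 0 1 0.3;0 0 0 0 0 1 0.3;0 0 0 0 0 0.98 0.3;0 0 0 0 0 0 0.3;0 0 0 0 0 0 0.3;0 0 0 0 0 0 0.3'
python3 - <<'E'
from h import *
s=snapshot('wrist');save(s,'w3.png'); P=pts(s)
go(.5283,-.1216,.12,-.627)
m=band(s,.0275,.036,(.55,-.112),.09,P); print(fit(s,m,LP,.031,(.556,-.092,-.63)))
m=band(s,.021,.0275,(.614,-.208),.06,P)&(s['frame'].min(2)>150); print(fit(s,m,BP,.025,(.614,-.21,-.26)))
o=get_obs();c=P-o['tcp_pos']; f=(s['z_map']>0)&(c[...,2]>-.05)&(c[...,2]<.08)&(np.hypot(c[...,0],c[...,1])<.08)
print('finger low',np.percentile(c[f][:,2],[0,1,5]),np.hypot(c[f][:,0],c[f][:,1]).min())
E
```

```text
clock: 6.2
tcp_pos: [0.5157, -0.1492, 0.3051]
eef_rot: [0.0, 0.89, 0.456, 0.0]
wrist_force: [0.0, -0.2, 0.1]
grip_width: 0.65
finger_force: 0.0
shift [ 0.6  -0.12  3.7 ] yaw -0.6249 turn 0.02 tilt [-0.   -0.02] tcp [ 0.5156 -0.1492  0.3049] F [ 0.3 -1.  -1. ] grip 0.648 0.0
(array([ 0.55544437, -0.09138703, -0.62640567]), np.float64(0.980956652234661))
(array([ 0.61251253, -0.20931437, -0.25216491]), np.float64(0.9134606919623206))
finger low [0.00386841 0.01098907 0.02301314] 0.009316898678839105
```

```bash
python3 -m crank '0.6 -0.12 1 0 0 0 0.3;0 0 1 0 0 0 0.3;0 0 1 0 0 0 0.3;0 0 1 0 0 0 0.3;0 0 0.5 0 0 0 0.3;0 0 0.4 0 0 0 0.3;0 0 0 0 0 0 0.3;0 0 0 0 0 0 0.3'
python3 - <<'E'
from h import *
s=snapshot('wrist');save(s,'w4.png'); P=pts(s)
m=band(s,.0275,.036,(.55,-.112),.09,P); p,i=fit(s,m,LP,.031,(.556,-.092,-.63));print(p,i)
for th in(90,150):
  m=band(s,.021,.0275,(.614,-.208),.06,P)&(s['frame'].min(2)>th); print(fit(s,m,BP,.025,(.614,-.21,-.26)))
c,n=np.cos(p[2]),np.sin(p[2]); g=p[:2]+np.array([[c,-n],[n,c]])@[-.005,-.04]
go(*g,.0255,p[2])
E
```

```text
clock: 7.25
tcp_pos: [0.5287, -0.1215, 0.0603]
eef_rot: [0.0, 0.89, 0.455, 0.0]
wrist_force: [-0.5, -1.2, -0.4]
grip_width: 0.653
finger_force: 0.0
[ 0.55586831 -0.09142783 -0.62598034] 0.99025867626034
(array([ 0.61265853, -0.20853558, -0.25299527]), np.float64(0.8454990009464718))
(array([ 0.6119381 , -0.20844983, -0.25112789]), np.float64(0.8321307233541249))
shift [ 0.   -0.02  0.7 ] yaw -0.6258 turn 0.0 tilt [-0.02 -0.07] tcp [ 0.5289 -0.1216  0.0605] F [0.6 0.8 0.1] grip 0.646 0.0
```

View pics/w4.png

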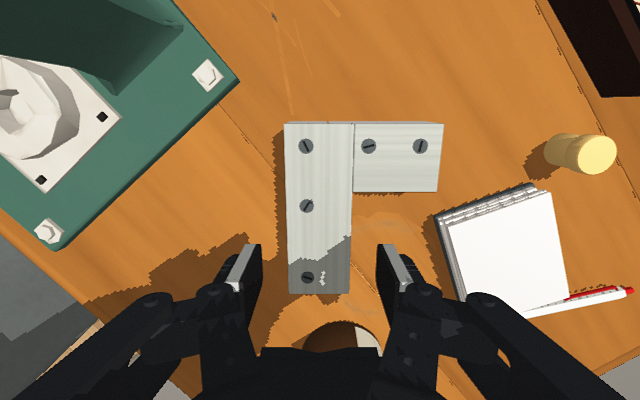

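The square's plate lies centred between the fingers (x 285–352 px), and the block's near left edge is visible at (445,230). Lowering to the plate and gripping.

```bash
python3 -m crank '0 0 0.4 0 0 0 0.3;0 0 0.3 0 0 0 0.3;0 0 0 0 0 0 0.3;0 0 0 0 0 0 -1;0 0 0 0 0 0 -1;0 0 0 0 0 0 -1;0 0 0 0 0 0 -1;0 0 0 0 0 0 -1' 60
python3 - <<'E'
from h import *
s=snapshot('wrist');save(s,'w5.png'); P=pts(s)
o=get_obs();c=P-o['tcp_pos']; d=np.hypot(c[...,0],c[...,1]); R=np.array([np.cos(-.626),np.sin(-.626)])
a=c[...,:2]@R; b=c[...,:2]@[-R[1],R[0]]
f=(s['z_map']>0)&(np.abs(a)>.022)&(np.abs(a)<.034)&(np.abs(b)<.012)
print('finger z',np.percentile(P[f][:,2],[0,1,5,20,50]))
m=band(s,.0275,.036,(.55,-.112),.09,P); p,i=fit(s,m,LP,.031,(.556,-.092,-.63));print(p,i)
print(o['tcp_pos'],o['wrist_force'])
E
```

```text
clock: 8.3
tcp_pos: [0.5286, -0.1215, 0.0255]
eef_rot: [0.0, 0.89, 0.455, 0.0]
wrist_force: [-1.1, -0.3, 4.7]
grip_width: 0.416
finger_force: 59.3
finger z [-0.00135794 -0.00071408 -0.00019245  0.00058796  0.04925523]
[ 0.55592138 -0.09156134 -0.62705114] 0.9811109909520205
[ 0.52855917 -0.12148735  0.02553098] [-1.39645681 -0.43235312  5.05846044]
```

```bash
python3 -m crank '-0.13 0.26 0 0 0 0 -1;-0.14 0.27 0 0 0 0 -1;-0.14 0.26 0 0 0 0 -1;0 0 0 0 0 -0.9 -1;0 0 0 0 0 -0.9 -1;0 0 0 0 0 -0.9 -1;0 0 0 0 0 -0.84 -1;0 0 0 0 0 0 -1'
python3 - <<'E'
from h import *
s=snapshot('wrist');save(s,'w6.png'); P=pts(s); o=get_obs()
m=band(s,.0275,.036,(.575,-.14),.1,P); p,i=fit(s,m,LP,.031,(.576,-.13,-.256));print(p,i)
m=band(s,.021,.0275,(.614,-.208),.06,P)&(s['frame'].min(2)>90); b,i=fit(s,m,BP,.025,(.613,-.2092,-.256)); print(b,i)
R=lambda a:np.array([[np.cos(a),-np.sin(a)],[np.sin(a),np.cos(a)]])
B=np.array([.613,-.2092,-.256]); tc=B[:2]+R(B[2])@[-.043,.049]
rel=R(p[2]).T@(o['tcp_pos'][:2]-p[:2]); t=tc+R(B[2])@rel; print(rel,t)
go(*t,.0255,o and B[2])
E
```

```text
clock: 9.35
tcp_pos: [0.549, -0.1614, 0.0255]
eef_rot: [0.001, 0.791, 0.611, 0.0]
wrist_force: [0.5, -0.4, 7.6]
grip_width: 0.414
finger_force: 61.1
[ 0.56369394 -0.12353208 -0.25097349] 0.9772244314502396
[ 0.6134665  -0.2090293  -0.23604342] 0.46121599035537164
[-0.00483612 -0.04032339] [ 0.56891986 -0.18869343]
shift [-0.43  0.52  0.  ] yaw -0.257 turn -0.01 tilt [ 0.01 -0.09] tcp [ 0.549  -0.1614  0.0255] F [ 0.2 -0.7  8.1] grip 0.411 61.1
```

View pics/w6.png

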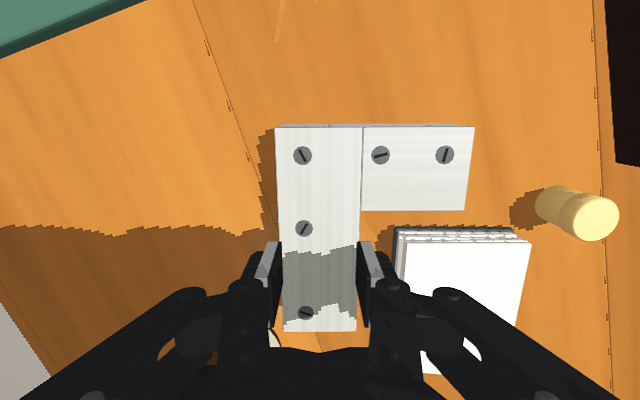

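The square's short-arm inner edge (365–465, 210) runs parallel to the block's left edge (395–520, 229). Moving to a 10 mm standoff.

```bash
python3 -m crank '-0.1 0.13 0 0 0 0 -1;-0.11 0.13 0 0 0 0 -1;-0.11 0.13 0 0 0 0 -1;-0.11 0.13 0 0 0 0 -1;0 0 0 0 0 0 -1;0 0 0 0 0 0 -1;0 0.1 0 0 0 0 -1;0 0 0 0 0 0 -1'
cat > sq.py <<'E'
from h import *
import sys
n=sys.argv[1]
R=lambda a:np.array([[np.cos(a),-np.sin(a)],[np.sin(a),np.cos(a)]])
s=snapshot('wrist');save(s,n); P=pts(s); o=get_obs()
m=band(s,.0275,.036,(.592,-.165),.1,P); p,i=fit(s,m,LP,.031,(.582,-.15,-.256));print('sq',p.round(4),i.round(3))
B=np.array([.613,-.2092,-.256]); print('in pad',(R(B[2]).T@(p[:2]-B[:2])).round(4),p[2]-B[2])
go(*o['tcp_pos'],B[2])
E
python3 sq.py w7.png
```

```text
clock: 10.4
tcp_pos: [0.5681, -0.1883, 0.0254]
eef_rot: [-0.004, 0.792, 0.611, -0.002]
wrist_force: [-28.4, 6.1, 37.7]
grip_width: 0.417
finger_force: 64.4
sq [ 0.5824 -0.1503 -0.2507] 0.911
in pad [-0.0445  0.0492] 0.0053050436690782465
shift [0. 0. 0.] yaw -0.2572 turn -0.01 tilt [-0.03  0.5 ] tcp [ 0.5681 -0.1883  0.0254] F [-27.8   5.5  36.7] grip 0.416 64.3
```

```bash
python3 -m crank '0 -0.1 0 0 0 0 -1;0 -0.1 0 0 0 0 -1;0 0 0 0 0 0 0.15;0 0 0 0 0 0 0.15;0 0 -0.04 0 0 0 0.15;0 0 0 0 0 0 -1;0 0 0 0 0 0 -1;0 0 0 0 0 0 -1' 60
python3 sq.py w8.png
```

```text
clock: 11.45
tcp_pos: [0.5634, -0.1874, 0.0272]
eef_rot: [0.0, 0.791, 0.611, 0.0]
wrist_force: [-1.9, 1.1, 11.3]
grip_width: 0.412
finger_force: 58.7
sq [ 0.5783 -0.1497 -0.2601] 0.913
in pad [-0.0486  0.0487] -0.004126444135618745
shift [0. 0. 0.] yaw -0.2554 turn 0.01 tilt [ 0.   -0.03] tcp [ 0.5634 -0.1873  0.0272] F [-1.8  0.4 10.4] grip 0.408 58.7
```

```bash
python3 -m crank '0 0.05 0 0 0 0 -1;0 0.05 0 0 0 0 -1;0 0.05 0 0 0 0 -1;0 0.05 0 0 0 0 -1;0 0 0 0 0 0 -1;0 0 0 0 0 0 -1;0 0 0 0 0 0 -1;0 0 0 0 0 0 -1' 60
python3 sq.py w9.png
```

```text
clock: 12.5
tcp_pos: [0.5694, -0.1888, 0.0271]
eef_rot: [-0.003, 0.791, 0.612, -0.002]
wrist_force: [-20.2, 3.1, 29.4]
grip_width: 0.41
finger_force: 61.4
sq [ 0.5837 -0.1509 -0.2521] 0.912
in pad [-0.0431  0.0489] 0.003923488777748396
shift [0. 0. 0.] yaw -0.2549 turn 0.01 tilt [-0.02  0.36] tcp [ 0.5694 -0.1888  0.0271] F [-21.9   3.   29.1] grip 0.417 61.4
```

Run:
```python
from h import *
s=snapshot('wrist'); P=pts(s); o=get_obs(); c=P-o['tcp_pos']
u=np.array([np.cos(-.255),np.sin(-.255)]); a=c[...,:2]@u; b=c[...,:2]@[-u[1],u[0]]
dark=(s['frame'].max(2)<110)
for sg in(1,-1):
  for lo in range(12,48,4):
    f=dark&(sg*a>lo/1e3)&(sg*a<(lo+4)/1e3)&(abs(b)<.03)&(P[...,2]>.005)
    q=P[f]
    if len(q)>3:
      k=np.argsort(q[:,2])[:3]; print(sg,lo,(q[k][:,2]*1e3).round(1),(b[f][k]*1e3).round(1), len(q))
```

```text
1 12 [92.6 92.7 92.8] [17.2 17.  17.4] 1379
1 16 [30.7 31.3 31.4] [-7.2 -7.4 -9.6] 2665
1 20 [31.5 32.1 32.4] [10.9 11.2 11.3] 1617
1 24 [34.3 34.9 35.1] [7.1 7.3 7.4] 947
1 28 [34.5 35.3 35.4] [7.1 7.5 7.6] 431
1 32 [68.7 69.2 69.3] [7.2 6.2 7.1] 585
1 36 [69.3 70.2 70.3] [6.3 6.9 7.4] 1132
1 40 [73.3 73.3 73.9] [12.1 12.2 12.1] 1808
1 44 [72.7 73.1 73.1] [11.8 12.  12. ] 3171
-1 12 [92.6 92.6 92.8] [17.1 17.1 16.9] 1459
-1 16 [30.8 30.8 30.8] [-17.5  -6.2  -5.6] 2748
-1 20 [46.4 51.3 54. ] [11.3 11.4 11.9] 1366
-1 24 [35.2 35.3 35.6] [6.8 7.4 7.5] 797
-1 28 [35.1 35.2 35.3] [7.3 6.8 7.3] 400
-1 32 [68.9 69.  69.2] [7.  7.  6.8] 674
-1 36 [70.  70.3 71.1] [6.8 6.6 7.1] 1294
-1 40 [73.  73.8 74.1] [11.6 12.1 12.3] 2064
-1 44 [73.3 74.2 74.3] [11.8 12.4 12.4] 3480
```

View pics/w9.png

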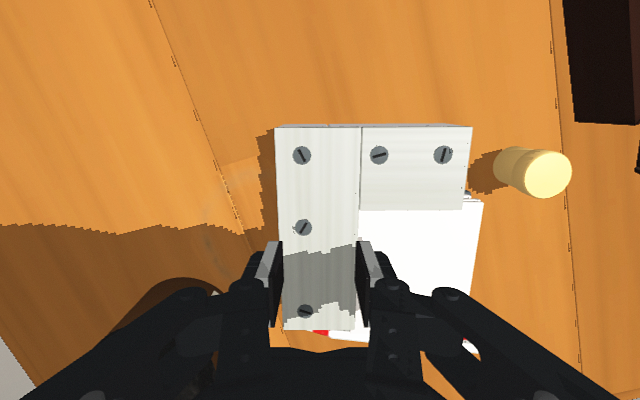

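The view shows the plate level with the block edge at (360–470, 205), the vial clear at (530,170), and the pencil tip at (320,332). The grip probably tilts the square enough for the plate to catch the card edge. I'll let go and push it from outside with the fingers instead.

```bash
python3 -m crank '0 -0.1 0 0 0 0 -1;0 -0.05 0 0 0 0 -1;0 0 0 0 0 0 0.3;0 0 0 0 0 0 0.3;0 0 -0.3 0 0 0 0.3;0 0 -1 0 0 0 -0.3;0 0 -1 0 0 0 -0.3;0 0 0 0 0 0 -0.3' 60
cat > sq.py <<'E'
from h import *
import sys
n=sys.argv[1]
R=lambda a:np.array([[np.cos(a),-np.sin(a)],[np.sin(a),np.cos(a)]])
s=snapshot('wrist');save(s,n); P=pts(s); o=get_obs()
m=band(s,.0275,.036,(.592,-.165),.1,P); p,i=fit(s,m,LP,.031,(.582,-.15,-.256));print('sq',p.round(4),i.round(3))
Q=P[m]; A=np.c_[Q[:,:2]-Q[:,:2].mean(0),np.ones(len(Q))]; print('plane',np.linalg.lstsq(A,Q[:,2],rcond=None)[0].round(4))
m=band(s,.021,.0275,(.614,-.208),.06,P)&(s['frame'].min(2)>90)
if m.sum()>200: print('pad fit',*fit(s,m,BP,.025,(.613,-.2092,-.256)))
print('vial',disc(s,.022,.04,(.68,-.173),.02))
B=np.array([.613,-.2092,-.256]); print('in pad',(R(B[2]).T@(p[:2]-B[:2])).round(4),p[2]-B[2])
if len(sys.argv)>2:
    t=p[:2]+R(p[2])@[float(sys.argv[2])/1e3,float(sys.argv[3])/1e3]; go(*t,float(sys.argv[4]),B[2]+np.radians(float(sys.argv[5])))
else: go(*o['tcp_pos'],B[2])
E
python3 sq.py w10.png 20 50 0.012 0
```

```text
clock: 13.6
tcp_pos: [0.5679, -0.1888, 0.1465]
eef_rot: [0.003, 0.791, 0.611, 0.002]
wrist_force: [0.7, 0.3, 0.2]
grip_width: 0.347
finger_force: 0.0
sq [ 0.5811 -0.1508 -0.2579] 0.909
plane [-0.0111  0.0074  0.0313]
pad fit [ 0.61303064 -0.21122619 -0.20598069] 0.8680742427378735
vial [ 0.6802 -0.1738  0.0223  0.022   0.0294]
in pad [-0.0457  0.0484] -0.0019335790265556652
shift [1.8  0.48 2.65] yaw -0.2553 turn 0.01 tilt [ 0.03 -0.22] tcp [ 0.5666 -0.1883  0.1443] F [ 0.1 -0.2 -1.5] grip 0.348 0.0
```

```bash
python3 -m crank '1 0.24 0 0 0 0 -0.3;0.8 0.24 0 0 0 0 -0.3;0 0 1 0 0 0 -0.3;0 0 1 0 0 0 -0.3;0 0 0.65 0 0 0 -0.3;0 0 0 0 0 0 -0.3;0 0 0 0 0 0 -0.3;-0.1 0 0 0 0 0 -0.3' 60
python3 sq.py w11.png 20 35 0.012 0
```

```text
clock: 14.65
tcp_pos: [0.6112, -0.1119, 0.0107]
eef_rot: [0.001, 0.791, 0.611, 0.001]
wrist_force: [0.8, -0.4, -0.5]
grip_width: 0.347
finger_force: 0.0
sq [ 0.5947 -0.1915  1.2756] 0.34
plane [-0.0044  0.0144  0.0312]
pad fit [ 0.6408217  -0.22663508  0.52985499] 0.12163325544213499
vial [ 0.6707 -0.1704  0.0029  0.0077  0.0276]
in pad [-0.0222  0.0125] 1.5316400760033082
shift [-1.18 -0.6  -0.03] yaw -0.2553 turn 0.01 tilt [ 0.   -0.13] tcp [ 0.611  -0.1126  0.0106] F [-0.2 -1.1 -0.4] grip 0.352 0.0
```

```bash
python3 -m crank '-0.08 0 0 0 0 0 -0.3;-0.08 0 0 0 0 0 -0.3;-0.04 0 0 0 0 0 -0.3;-0.04 0 0 0 0 0 -0.3;-0.04 0 0 0 0 0 -0.3;-0.04 0 0 0 0 0 -0.3;-0.03 0 0 0 0 0 -0.3;0 0 0 0 0 0 -0.3' 60
python3 -m crank '-0.02 0 0 0 0 0 -0.3;0 0 0 0 0 0 -0.3;-0.02 0 0 0 0 0 -0.3;0 0 0 0 0 0 -0.3;0 0 0 0 0 0 -0.3;0 0 0 0 0 0 -0.3;0 0 0 0 0 0 -0.3;0 0 0 0 0 0 -0.3'
```

```text
clock: 15.7
tcp_pos: [0.606, -0.1287, 0.0092]
eef_rot: [0.0, 0.791, 0.611, 0.0]
wrist_force: [0.7, 2.2, 2.8]
grip_width: 0.351
finger_force: 1.4
clock: 16.7
tcp_pos: [0.6054, -0.1306, 0.0092]
eef_rot: [0.0, 0.791, 0.611, 0.0]
wrist_force: [0.9, 3.1, 3.0]
grip_width: 0.348
finger_force: 1.9
```

```bash
python3 -m crank '-0.02 0 0 0 0 0 -0.3;-0.02 0 0 0 0 0 -0.3;-0.02 0 0 0 0 0 -0.3;0 0 0 0 0 0 -0.3;0 0 0 0 0 0 -0.3;0 0 0 0 0 0 -0.3;0 0 0 0 0 0 -0.3;0 0 0 0 0 0 -0.3' 60
```

```text
clock: 17.7
tcp_pos: [0.6049, -0.1319, 0.0091]
eef_rot: [-0.0, 0.791, 0.611, 0.001]
wrist_force: [6.5, 21.3, 4.0]
grip_width: 0.348
finger_force: 11.1
```

```bash
python3 -m crank '0.2 0 0 0 0 0 -0.3;0.2 0 -0.5 0 0 0 -0.3;0 0 -1 0 0 -1 -0.3;0 0 -0.8 0 0 -1 -0.3;0 0 0 0 0 -1 -0.3;0 0 0 0 0 -1 -0.3;0 0 0 0 0 -1 -0.3;0 0 0 0 0 -1 -0.3' 60 >/dev/null
python3 -m crank '0 0 0 0 0 -1 -0.3;0 0 0 0 0 -1 -0.3;0 0 0 0 0 -1 -0.3;0 0 0 0 0 -1 -0.3;0 0 0 0 0 -1 -0.3;0 0 0 0 0 -1 -0.3;0 0 0 0 0 -1 -0.3;0 0 0 0 0 -1 -0.3' 60 >/dev/null
python3 -m crank '0 0 0 0 0 -1 -0.3;0 0 0 0 0 0 -0.3;0 0 0 0 0 0 -0.3;0 0 0 0 0 0 -0.3;0 0 0 0 0 0 -0.3;0 0 0 0 0 0 -0.3;0 0 0 0 0 0 -0.3;0 0 0 0 0 0 -0.3' 60
python3 sq.py w12.png -47 -18 0.012 90
```

```text
clock: 20.7
tcp_pos: [0.6096, -0.1141, 0.1242]
eef_rot: [-0.0, 0.127, 0.992, 0.0]
wrist_force: [0.1, -0.1, -0.6]
grip_width: 0.352
finger_force: 0.0
sq [ 0.579  -0.1605 -0.256 ] 0.956
plane [-0.002   0.0013  0.0314]
pad fit [ 0.61420585 -0.21199036 -0.20703281] 0.748251998354822Traceback (most recent call last):
  File "sq.py", line 10, in <module>
    print('vial',disc(s,.022,.04,(.68,-.173),.02))
                 ~~~~^^^^^^^^^^^^^^^^^^^^^^^^^^^^
  File "h.py", line 33, in disc
    (c,rad)=cv2.minEnclosingCircle(q); Q=P[m]; return np.round([*(Q[:,:2].min(0)+Q[:,:2].max(0))/2,*np.ptp(Q[:,:2],axis=0),np.median(Q[:,2])],4)
                                                                  ~~~~~~~~~~~^^^
    return umr_minimum(a, axis, None, out, keepdims, initial, where)
ValueError: zero-size array to reduction operation minimum which has no identity
```

View pics/w12.png

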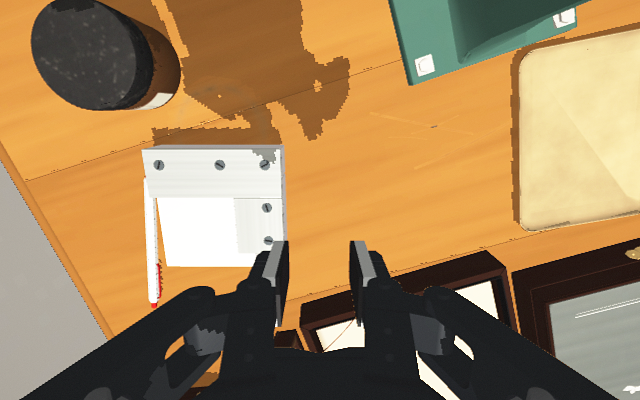

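The square now sits flush on the left side (plate 145–285 px, cards at (195,230)), with a 12 mm gap left in x. The jar stands clear at (90,50) and the pencil is at (150,240). Now behind the long arm for the x push.

```bash
sed -i "s/^print('vial'.*$//" sq.py
python3 - <<'E'
from h import *
R=lambda a:np.array([[np.cos(a),-np.sin(a)],[np.sin(a),np.cos(a)]])
t=np.array([.579,-.1605])+R(-.256)@[-.047,-.018]; go(*t,.012,np.pi/2-.256)
E
```

```text
shift [ 1.3  -1.41  2.24] yaw 1.3154 turn 0.01 tilt [-0.  0.] tcp [ 0.6096 -0.1141  0.1241] F [ 0.4 -0.   0.6] grip 0.352 0.0
```

```bash
python3 -m crank '0.65 -0.7 0 0 0 0 -0.3;0.65 -0.71 0 0 0 0 -0.3;0 0 1 0 0 0 -0.3;0 0 0.8 0 0 0 -0.3;0 0 0.44 0 0 0 -0.3;-0.1 0 0 0 0 0 -0.3;-0.1 0 0 0 0 0 -0.3;0 0 0 0 0 0 -0.3' 60
python3 -m crank '-0.05 0 0 0 0 0 -0.3;-0.05 0 0 0 0 0 -0.3;-0.05 0 0 0 0 0 -0.3;-0.03 0 0 0 0 0 -0.3;-0.03 0 0 0 0 0 -0.3;0 0 0 0 0 0 -0.3;0 0 0 0 0 0 -0.3;0 0 0 0 0 0 -0.3' 60
python3 sq.py w13.png
```

```text
clock: 21.75
tcp_pos: [0.5399, -0.1689, 0.0133]
eef_rot: [0.001, 0.127, 0.992, -0.0]
wrist_force: [-0.1, -0.1, 0.3]
grip_width: 0.351
finger_force: 0.0
clock: 22.75
tcp_pos: [0.548, -0.1708, 0.0124]
eef_rot: [-0.001, 0.127, 0.992, 0.0]
wrist_force: [-4.2, 2.4, 4.1]
grip_width: 0.351
finger_force: 2.6
sq [ 0.6324 -0.1984 -1.833 ] 0.437
plane [-0.0045  0.002   0.0313]
pad fit [ 0.6350588  -0.25555192  0.49422333] 0.14297746894082963
in pad [0.0161 0.0154] -1.5769516704545192
shift [0. 0. 0.] yaw 1.3156 turn 15.01 tilt [-0.07 -0.01] tcp [ 0.548  -0.1708  0.0124] F [-4.8  0.9  3.9] grip 0.35 2.6
```

```bash
python3 -m crank '-0.04 0 0 0 0 0 -0.3;-0.03 0 0 0 0 0 -0.3;-0.02 0 0 0 0 0 -0.3;0 0 0 0 0 0 -0.3;-0.02 0 0 0 0 0 -0.3;0 0 0 0 0 0 -0.3;0 0 0 0 0 0 -0.3;0 0 0 0 0 0 -0.3' 60
python3 -m crank '-0.02 0 0 0 0 0 -0.3;0 0 0 0 0 0 -0.3;0 0 0 0 0 0 -0.3;-0.02 0 0 0 0 0 -0.3;0 0 0 0 0 0 -0.3;0 0 0 0 0 0 -0.3;0 0 0 0 0 0 -0.3;0 0 0 0 0 0 -0.3' 60
```

```text
clock: 23.8
tcp_pos: [0.5529, -0.172, 0.0124]
eef_rot: [-0.001, 0.127, 0.992, 0.0]
wrist_force: [-5.9, 2.7, 5.1]
grip_width: 0.351
finger_force: 3.6
clock: 24.8
tcp_pos: [0.5531, -0.172, 0.0122]
eef_rot: [-0.003, 0.127, 0.992, 0.001]
wrist_force: [-14.9, 2.7, 11.7]
grip_width: 0.353
finger_force: 7.6
```

```bash
python3 -m crank '0.2 0 0 0 0 0 -0.3;0.2 0 -0.3 0 0 0 0;0.1 0 -1 0 0 0 0.3;0 0.5 -1 0 0 0 0.3;0 0.5 -1 0 0 0 0.3;0 0 -1 0 0 0 0.3;0 0 0 0 0 0 0.3;0 0 0 0 0 0 0.3' 60
python3 sq.py w14.png
python3 - <<'E'
from h import *
s=snapshot('wrist');print('vial',disc(s,.022,.04,(.68,-.173),.02),'tall',disc(s,.06,.075,(.4765,-.222),.045))
P=pts(s)
R=lambda a:np.array([[np.cos(a),-np.sin(a)],[np.sin(a),np.cos(a)]])
B=np.array([.613,-.2092,-.256])
a=(P[...,:2]-B[:2])@R(B[2]); 
m=(s['frame'].min(2)>150)&(P[...,2]>.0225)&(P[...,2]<.0272)&(np.abs(a).max(-1)<.06)
q=a[m]; print('cards visible pad-frame',np.percentile(q,[1,99],axis=0).round(4))
E
```

```text
clock: 25.8
tcp_pos: [0.544, -0.1182, 0.2277]
eef_rot: [0.0, 0.127, 0.992, -0.0]
wrist_force: [0.1, -0.7, -0.6]
grip_width: 0.656
finger_force: 0.0
sq [ 0.591  -0.1635 -0.2635] 0.926
plane [-0.0079  0.0043  0.0312]
pad fit [ 0.6248349  -0.22399891 -0.28756199] 0.34283285352705917
in pad [-0.0328  0.0386] -0.007505474138169321
shift [0. 0. 0.] yaw 1.3154 turn 15.01 tilt [-0.04  0.  ] tcp [ 0.5437 -0.1182  0.2269] F [-0.1  1.1 -0.2] grip 0.65 0.0
vial [ 0.68   -0.1741  0.0219  0.0221  0.0293] tall [ 0.476  -0.2216  0.062   0.0614  0.0662]
cards visible pad-frame [[-0.0156 -0.0381]
 [ 0.0307  0.0229]]
```

```bash
python3 -m crank '0 0 -1 0 0 0 0.3;0 0.1 -1 0 0 0 0.3;0 0.5 -1 0 0 0 0.3;0 0.9 -1 0 0 0 0.3;0.2 1 0 0 0 0 0.3;0.5 1 0 0 0 0 0.3;0.6 1 0 0 0 0 0.3;0.6 1 0 0 0 0 0.3' 60
python3 -m crank '0.6 1 0 0 0 0 0.3;0.6 1 0 0 0 0 0.3;0.6 1 0 0 0 0 0.3;0.6 1 0.8 0 0 0 0.3;0.1 0 1 0 0 0 0.3;0 0 1 0 0 0 0.3;0 0 0 0 0 0 0.3;0 0 0 0 0 0 0.3' 60
cat > st.py <<'E'
from h import *
import sys
s=snapshot('wrist');save(s,sys.argv[1]); P=pts(s); xy=np.array([.42,.409])
h=P[band(s,.045,.07,xy,.05,P)]; print('handle top',h.mean(0).round(4),np.percentile(h[:,2],95).round(4),(np.ptp(h[:,:2],axis=0)).round(4))
m=band(s,.012,.026,xy,.05,P); q=P[m]; print('block z',np.median(q[:,2]).round(4),len(q))
# cover block incl. handle occlusion: search angle
full=m|band(s,.026,.03,xy,.02,P)
best=max((fit(s,m,SP,.020,(*h.mean(0)[:2],a)) for a in np.arange(-1.5,1.6,.5)),key=lambda r:r[1]); print('stamp',best)
for n,c,r in(('white',(.439,.333),.035),('squat',(.444,.253),.04)): print(n,disc(s,.035,.06,c,r))
go(*best[0][:2],.026)
E
python3 st.py w15.png
```

```text
clock: 26.9
tcp_pos: [0.5202, 0.1701, 0.4222]
eef_rot: [-0.001, 0.128, 0.992, -0.0]
wrist_force: [1.4, 0.4, -0.9]
grip_width: 0.652
finger_force: 0.0
clock: 27.9
tcp_pos: [0.4533, 0.3875, 0.2895]
eef_rot: [0.0, 0.128, 0.992, 0.0]
wrist_force: [0.6, -0.5, 0.0]
grip_width: 0.647
finger_force: 0.0
handle top [0.4198 0.4173 0.0532] 0.0563 [0.0181 0.0188]
block z 0.0196 209
stamp (array([ 0.41980277,  0.41737704, -0.4444051 ]), np.float64(0.4961994527211919))
white [0.4372 0.3354 0.0477 0.0484 0.0418]
squat [0.4427 0.2563 0.0583 0.0576 0.0476]
shift [0.81 0.39 5.28] yaw 1.315 turn None tilt [ 0.08 -0.1 ] tcp [0.4537 0.3877 0.2901] F [ 0.1  0.1 -0.1] grip 0.653 0.0
```

View pics/w15.png

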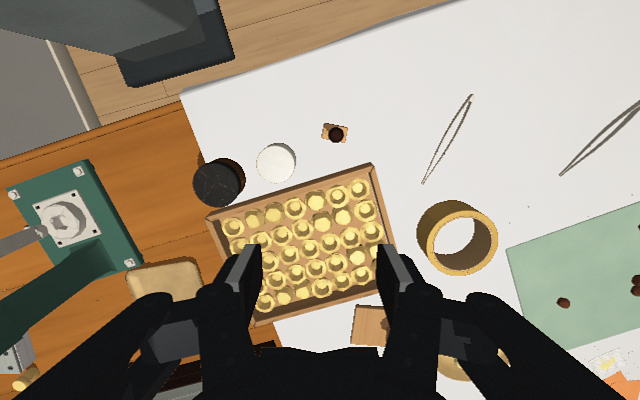

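The stamp is at (335,132) with its long side nearly along the image's horizontal, and the white and squat jars are at (276,163) and (219,182). Moving closer for a finer angle.

```bash
python3 - <<'E'
t=open('h.py').read()
t=t.replace("step=.006):","ign=None):").replace("        return 1-(g&m)","        g&=k\n        return 1-(g&m)").replace("    def f(p):","    k=np.ones_like(m) if ign is None else 1-cv2.resize(ign.astype(np.uint8),None,fx=K,fy=K,interpolation=cv2.INTER_NEAREST)\n    m&=k\n    def f(p):",1)
open('h.py','w').write(t)
t=open('st.py').read()
t=t.replace("full=m|band(s,.026,.03,xy,.02,P)","ig=band(s,.026,.07,xy,.05,P)|(s['frame'].max(2)<60)").replace("(*h.mean(0)[:2],a))","(*h.mean(0)[:2],a),ign=ig)")
open('st.py','w').write(t)
E
python3 -m crank '0.4 0.2 1 0 0 0 0.3;0.41 0.19 1 0 0 0 0.3;0 0 1 0 0 0 0.3;0 0 0 0 0 0.9 0.3;0 0 0 0 0 0.92 0.3;0 0 0 0 0 0 0.3;0 0 0 0 0 0 0.3;0 0 0 0 0 0 0.3' 60
sed -i 's/^go(.*/go(*best[0][:2],.026,best[0][2]+np.pi\/2)/' st.py
python3 st.py w16.png
```

```text
clock: 28.95
tcp_pos: [0.4187, 0.4166, 0.1388]
eef_rot: [0.0, 0.221, 0.975, 0.0]
wrist_force: [0.1, 0.6, 0.4]
grip_width: 0.65
finger_force: 0.0
handle top [0.4187 0.418  0.053 ] 0.0562 [0.0189 0.0189]
block z 0.0197 583
stamp (array([0.41900811, 0.4182564 , 2.69036544]), np.float64(0.9335203971508742))
white [0.4364 0.3355 0.0466 0.0487 0.0416]
squat [0.4314 0.2576 0.0359 0.0558 0.0473]
shift [0.01 0.03 2.25] yaw 1.1258 turn -29.94 tilt [ 0.02 -0.03] tcp [0.4186 0.4165 0.1387] F [ 0.9 -0.3 -0.1] grip 0.647 0.0
```

```bash
python3 -m crank '0 0.03 1 0 0 0.06 0.3;0 0 0.8 0 0 0 0.3;0 0 0.45 0 0 0 0.3;0 0 0 0 0 0 0;0 0 0 0 0 0 -1;0 0 0 0 0 0 -1;0 0 0 0 0 0 -1;0 0 0 0 0 0 -1' 50
python3 - <<'E'
from h import *
go(.419,.418,.026)
E
```

```text
clock: 30.0
tcp_pos: [0.4195, 0.4181, 0.0269]
eef_rot: [0.0, 0.224, 0.975, 0.001]
wrist_force: [-0.7, -1.9, 8.9]
grip_width: 0.183
finger_force: 49.1
shift [ 0.01 -0.01  0.02] yaw 1.1187 turn None tilt [ 0.04 -0.09] tcp [0.4195 0.4181 0.0269] F [-0.7 -1.9  8.9] grip 0.183 49.1
```

```bash
python3 -m crank '0 0 -0.6 0 0 0 -1;0 0 -1 0 0 0 -1;0 0 -1 0 0 0 -1;0 0 -1 0 0 0 -1;-0.5 -0.5 -0.7 0 0 0 -1;-0.5 -0.5 -0.7 0 0 0 -1;-0.4 -0.5 -0.8 0 0 0 -1;-0.4 -0.5 -0.8 0 0 0 -1' 50
python3 -m crank '-0.7 -0.75 -0.4 0 0 0 -1;-0.7 -0.75 -0.4 0 0 0 -1;-0.7 -0.75 0 0 0 0 -1;-0.7 -0.75 0 0 0 0 -1;-0.7 -0.75 0 0 0 0 -1;-0.7 -0.75 0 0 0 0 -1;-0.7 -0.75 0 0 0 0 -1;-0.7 -0.75 0 0 0 0 -1' 50
python3 - <<'E'
from h import *
go(.6075,-.2002,.15,1.3128)
E
```

```text
clock: 31.0
tcp_pos: [0.4562, 0.2873, 0.3577]
eef_rot: [0.0, 0.224, 0.975, 0.0]
wrist_force: [0.4, 1.0, -0.7]
grip_width: 0.187
finger_force: 49.1
clock: 32.0
tcp_pos: [0.5771, -0.1054, 0.3965]
eef_rot: [0.001, 0.224, 0.975, 0.0]
wrist_force: [0.1, 0.9, 0.0]
grip_width: 0.186
finger_force: 49.1
shift [-1.37 -1.44  4.93] yaw 1.1186 turn -1.85 tilt [ 0.06 -0.02] tcp [ 0.5771 -0.1054  0.3965] F [0.1 0.9 0. ] grip 0.186 49.1
```

```bash
python3 -m crank '-0.7 -0.72 0.3 0 0 -0.9 -1;0 0 0 0 0 -0.95 -1;0 0 1 0 0 0 -1;0 0 1 0 0 0 -1;0 0 1 0 0 0 -1;0 0 1 0 0 0 -1;0 0 0.4 0 0 0 -1;0 0 0 0 0 0 -1' 50
cat > pl.py <<'E'
from h import *
import sys
R=lambda a:np.array([[np.cos(a),-np.sin(a)],[np.sin(a),np.cos(a)]])
s=snapshot('wrist');save(s,sys.argv[1]); P=pts(s); o=get_obs(); tcp=o['tcp_pos']
hi=tcp[2]-.012
m=band(s,.0275,.036,(.592,-.165),.1,P)
# ignore everything belonging to gripper/stamp (above 0.04 m)
ig=P[...,2]>.038
p,i=fit(s,m,LP,.031,(.591,-.1635,-.258),ign=ig);print('sq',p.round(4),i.round(3))
w,a,b,c=o['eef_rot']; M=Rn.from_quat([a,b,c,w]).as_matrix(); yaw=np.arctan2(M[1,1],M[0,1])
zt=tcp[2]-.024+.018
f=s['frame'].astype(int); mb=band(s,tcp[2]-.03,tcp[2]-.001,tcp[:2],.03,P)&(f[...,0]>70); q=P[mb]; print(len(q),np.percentile(q[:,2]-tcp[2],[2,25,50,75,98]).round(4))
t2=np.c_[q[:,:2]-tcp[:2]]@R(yaw-np.pi/2); print('stamp block rel tcp (stamp axes)',np.percentile(t2,[1,99],axis=0).round(4))
top=np.abs(q[:,2]-zt)<.003; print('top',top.sum(), np.percentile(t2[top],[1,99],axis=0).round(4) if top.sum() else '')
q=q[top]; 
if len(q)>20: print('rect',cv2.minAreaRect(((q[:,:2]-tcp[:2])*1e3).astype(np.float32)))
print('stamp@sq if centred',(R(p[2]).T@(tcp[:2]-p[:2])).round(4),yaw-np.pi/2-p[2])
t=p[:2]+R(p[2])@[.0253,-.0313]; go(*t,.06,p[2]+np.pi/2)
E
python3 pl.py w17.png
```

```text
clock: 33.0
tcp_pos: [0.5919, -0.1511, 0.1598]
eef_rot: [-0.001, 0.129, 0.992, 0.0]
wrist_force: [-0.0, -0.1, 0.8]
grip_width: 0.19
finger_force: 49.2
sq [ 0.5908 -0.1636 -0.2592] 0.978
1203 [-0.0239 -0.0149 -0.0095 -0.0085 -0.0073]
stamp block rel tcp (stamp axes) [[-0.0103 -0.0157]
 [ 0.0042  0.0151]]
top 498 [[-0.01   -0.0149]
 [ 0.0043  0.0146]]
rect ((-2.1799678802490234, 0.38675689697265625), (30.533586502075195, 15.860557556152344), 74.72479248046875)
stamp@sq if centred [-0.0012  0.0123] 0.0008471690032122448
shift [-0.53 -0.87  2.02] yaw 1.3124 turn 0.01 tilt [-0.01  0.  ] tcp [ 0.5928 -0.1514  0.1612] F [ 0.3 -0.5 -1. ] grip 0.188 49.2
```

```bash
python3 -m crank '-0.3 -0.45 0 0 0 0 -1;-0.23 -0.42 0 0 0 0 -1;0 0 0.7 0 0 0 -1;0 0 0.7 0 0 0 -1;0 0 0.5 0 0 0 -1;0 0 0 0 0 0 -1;0 0 0 0 0 0 -1;0 0 0 0 0 0 -1' 50
python3 pl.py w18.png
```

```text
clock: 34.05
tcp_pos: [0.6083, -0.2008, 0.0672]
eef_rot: [0.001, 0.129, 0.992, -0.0]
wrist_force: [0.1, 0.1, -0.3]
grip_width: 0.187
finger_force: 49.2
sq [ 0.591  -0.1638 -0.2599] 0.984
1194 [-0.022  -0.0133 -0.0079 -0.007  -0.0058]
stamp block rel tcp (stamp axes) [[-0.0091 -0.0158]
 [ 0.0051  0.0149]]
top 702 [[-0.0092 -0.0156]
 [ 0.0057  0.0149]]
rect ((-1.5900673866271973, -0.23331451416015625), (31.89957046508789, 16.617067337036133), 71.6100845336914)
stamp@sq if centred [ 0.026  -0.0312] 0.001372135831328336
shift [ 0.01 -0.    0.14] yaw 1.3123 turn 0.01 tilt [0.11 0.01] tcp [ 0.6081 -0.2007  0.067 ] F [-0.3  0.2 -0.3] grip 0.186 49.2
```

```bash
python3 -m crank '0.02 0.01 0.1 0 0 0 -1;0 0 0.1 0 0 0 -1;0 0 0.05 0 0 0 -1;0 0 0 0 0 0 -1;0 0 0.02 0 0 0 -1;0 0 0.02 0 0 0 -1;0 0 0 0 0 0 -1;0 0 0 0 0 0 -1' 50
python3 pl.py w19.png
```

```text
clock: 35.1
tcp_pos: [0.6065, -0.1995, 0.0513]
eef_rot: [0.0, 0.129, 0.992, 0.0]
wrist_force: [-0.7, -0.2, -1.1]
grip_width: 0.186
finger_force: 49.2
sq [ 0.5911 -0.1639 -0.2592] 0.969
5032 [-0.0267 -0.0205 -0.0198 -0.0189 -0.0066]
stamp block rel tcp (stamp axes) [[-0.0287 -0.0285]
 [ 0.0078  0.0285]]
top 681 [[-0.0092 -0.0151]
 [ 0.0054  0.0147]]
rect ((-1.260005235671997, 0.14846229553222656), (31.819988250732422, 16.27011489868164), 75.81733703613281)
stamp@sq if centred [ 0.024  -0.0305] 0.000734504030185934
shift [-0.03 -0.02 -0.17] yaw 1.3123 turn 0.01 tilt [0.01 0.  ] tcp [ 0.6065 -0.1995  0.0513] F [ 0.2  0.5 -0.4] grip 0.186 49.2
```

```bash
python3 -m crank '0 0 0.02 0 0 0 -1;0 0 0.02 0 0 0 -1;0 0 0 0 0 0 -1;0 0 0.02 0 0 0 -1;0 0 0 0 0 0 -1;0 0 0 0 0 0 -1;0 0 0 0 0 0 -1;0 0 0 0 0 0 -1' 50
python3 - <<'E'
from h import *
go(.6065,-.1995,.05)
E
```

```text
clock: 36.15
tcp_pos: [0.6075, -0.2001, 0.0501]
eef_rot: [0.001, 0.129, 0.992, -0.0]
wrist_force: [-4.3, -0.9, 25.8]
grip_width: 0.188
finger_force: 51.4
shift [0.02 0.01 0.  ] yaw 1.3124 turn None tilt [0.15 0.03] tcp [ 0.6075 -0.2001  0.0501] F [-4.3 -0.9 25.8] grip 0.188 51.4
```

```bash
python3 -m crank '0 0 -0.1 0 0 0 -1;0 0 -0.4 0 0 0 -1;0 0 -1 0 0 0 -1;0 0 -1 0 0 0 -1;0 0 -1 0 0 0 -1;0 0 -1 0 0 0 -1;0 0 -1 0 0 0 -1;0 0 -0.9 0 0 0 -1' 50
python3 - <<'E'
from h import *
s=snapshot('wrist'); P=pts(s)
p,i=fit(s,band(s,.0275,.036,(.592,-.165),.1,P),LP,.031,(.591,-.1635,-.258),ign=P[...,2]>.038);print('sq',p.round(4),i.round(3))
print('vial',disc(s,.022,.04,(.68,-.173),.02))
E
python3 -m crank '0.1 0.8 0 0 0 0 -1;0.1 0.8 0 0 0 0 -1;0.1 0.8 0 0 0 0 -1;0.1 0.8 0 0 0 0 -1;0.1 0.8 0 0 0 0 -1;0.1 0.8 0 0 0 0 -1;0.1 0.8 0 0 0 0 -1;0.2 0.8 0 0 0 0 -1' 50
python3 - <<'E'
from h import *
s=snapshot('wrist'); save(s,'w20.png'); P=pts(s)
f=cv2.cvtColor(s['frame'],cv2.COLOR_RGB2HSV)
m=(np.hypot(P[...,0]-.62,P[...,1]-.112)<.12)&(P[...,2]>.0055)&(P[...,2]<.013)
q=P[m]; print(len(q), cv2.minAreaRect((q[:,:2]*1e3).astype(np.float32)))
k=(np.hypot(P[...,0]-.62,P[...,1]-.112)<.03); print('floor',np.median(P[k][:,2]))
go(.64,.12,.06)
E
```

```text
clock: 37.15
tcp_pos: [0.6061, -0.1993, 0.3715]
eef_rot: [0.001, 0.129, 0.992, -0.0]
wrist_force: [1.0, 0.1, -0.8]
grip_width: 0.185
finger_force: 49.4
sq [ 0.5912 -0.1639 -0.2657] 0.919
vial [ 0.6802 -0.174   0.0219  0.0218  0.0294]
clock: 38.2
tcp_pos: [0.6446, 0.1227, 0.369]
eef_rot: [0.0, 0.129, 0.992, 0.0]
wrist_force: [0.2, -0.4, -0.0]
grip_width: 0.186
finger_force: 49.4
1535 ((628.8908081054688, 134.93295288085938), (195.439453125, 184.04815673828125), 4.233829498291016)
floor 0.44015015593584017
shift [ 0.04 -0.18  6.18] yaw 1.3142 turn None tilt [-0.02 -0.14] tcp [0.6442 0.1274 0.3689] F [-1.8  5.  -0.5] grip 0.189 49.4
```

View pics/w20.png

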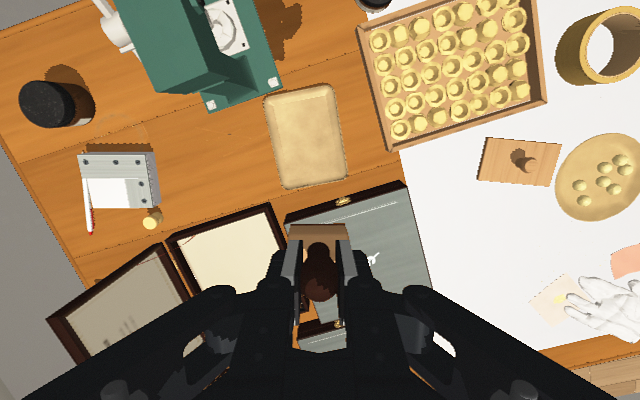

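The tray is centred at about (305,136), with corners near (264,97), (331,84), (347,177) and (283,188). The square is still on the block at (115,180) and the stamp is in the hand at (320,265).

Run:
```python
from h import *
s=snapshot('wrist'); P=pts(s)
for u,v in((305,136),(270,100),(327,90),(341,174),(287,183)): print(P[v,u].round(4))
k=P[116:156,290:320].reshape(-1,3); c=k.mean(0); print(c.round(4))
go(c[0]+.012,c[1]+.008,.06)
```

```text
[0.6127 0.1146 0.0016]
[0.5463 0.0774 0.0056]
[0.5546 0.1656 0.0077]
[0.6865 0.1556 0.0059]
[0.6787 0.0656 0.0046]
[0.6118 0.1141 0.0035]
shift [ 0.38 -0.17  6.18] yaw 1.3154 turn None tilt [-0.01 -0.07] tcp [0.6442 0.1251 0.3688] F [-0.2 -0.5  0.5] grip 0.187 49.4
```

```bash
python3 -m crank '0.16 -0.1 0.9 0 0 0 -1;0 0 1 0 0 0 -1;0 0 1 0 0 0 -1;0 0 1 0 0 0 -1;0 0 1 0 0 0 -1;0 0 1 0 0 0 -1;0 0 0.6 0 0 0 -1;0 0 0 0 0 0 -1' 50
python3 -m crank '0 0 0.1 0 0 0 -1;0 0 0.06 0 0 0 -1;0 0 0.04 0 0 0 -1;0 0 0 0 0 0 -1;0 0 0 0 0 0 -1;0 0 0 0 0 0 -1;0 0 0 0 0 0 -1;0 0 0 0 0 0 -1' 50
```

```text
clock: 39.3
tcp_pos: [0.6342, 0.1179, 0.0417]
eef_rot: [-0.002, 0.129, 0.992, -0.001]
wrist_force: [0.3, 0.3, -0.3]
grip_width: 0.19
finger_force: 49.4
clock: 40.3
tcp_pos: [0.6358, 0.1186, 0.0332]
eef_rot: [0.0, 0.129, 0.992, 0.0]
wrist_force: [0.2, 0.0, -0.1]
grip_width: 0.185
finger_force: 49.4
```

```bash
python3 -m crank '0 0 0.04 0 0 0 -1;0 0 0.04 0 0 0 -1;0 0 0 0 0 0 -1;0 0 0.02 0 0 0 -1;0 0 0 0 0 0 -1;0 0 0 0 0 0 -1;0 0 0 0 0 0 -1;0 0 0 0 0 0 -1' 50
```

```text
clock: 41.3
tcp_pos: [0.6358, 0.1186, 0.0283]
eef_rot: [0.0, 0.129, 0.992, 0.0]
wrist_force: [-0.1, -0.4, -0.6]
grip_width: 0.188
finger_force: 49.4
```

```bash
python3 -m crank '0 0 0.02 0 0 0 -1;0 0 0 0 0 0 -1;0 0 0 0 0 0 -1;0 0 0 0 0 0 -1;0 0 0 0 0 0 -1;0 0 0 0 0 0 -1;0 0 0 0 0 0 -1;0 0 0 0 0 0 -1' 50
```

```text
clock: 42.3
tcp_pos: [0.6359, 0.1185, 0.0275]
eef_rot: [0.0, 0.129, 0.992, 0.0]
wrist_force: [-1.1, -1.9, 5.6]
grip_width: 0.187
finger_force: 49.9
```

Contact at 5.6 N, so I release and rise.

```bash
python3 -m crank '0 0 0 0 0 0 -0.2;0 0 0 0 0 0 0.1;0 0 0 0 0 0 0.3;0 0 0 0 0 0 0.3;0 0 -0.3 0 0 0 0.3;0 0 -1 0 0 0 0.3;0 0 -1 0 0 0 0.3;0 0 -1 0 0 0 0.3' 50
python3 -m crank '0 0 -1 0 0 0 0.3;0 0 -1 0 0 0 0.3;0 0 -1 0 0 0 0.3;0 0 0 0 0 0 0.3;0 0 0 0 0 0 0.3;0 0 0 0 0 0 0.3;0 0 0 0 0 0 0.3;0 0 0 0 0 0 0.3' 50
python3 - <<'E'
from h import *
s=snapshot('wrist'); P=pts(s)
m=(np.hypot(P[...,0]-.636,P[...,1]-.1185)<.03)&(P[...,2]>.03)&(P[...,2]<.09); q=P[m]
for lo,hi in((.03,.045),(.045,.07)):
    k=q[(q[:,2]>lo)&(q[:,2]<hi)]; print(len(k),k.mean(0).round(4))
print('top',np.percentile(q[:,2],98).round(4))
p,i=fit(s,band(s,.0275,.036,(.592,-.165),.1,P),LP,.031,(.591,-.1635,-.258),ign=P[...,2]>.038);print('sq',p.round(4),i.round(3))
go(.64,.12,.3)
E
```

```text
clock: 43.3
tcp_pos: [0.6357, 0.1186, 0.195]
eef_rot: [0.0, 0.129, 0.992, 0.0]
wrist_force: [0.3, 0.3, 0.2]
grip_width: 0.649
finger_force: 0.0
clock: 44.3
tcp_pos: [0.6356, 0.1186, 0.3416]
eef_rot: [-0.0, 0.129, 0.992, -0.0]
wrist_force: [0.3, -0.2, -0.4]
grip_width: 0.651
finger_force: 0.0
1 [0.6285 0.1142 0.0433]
146 [0.6359 0.1182 0.0535]
top 0.0576
sq [ 0.5916 -0.1626 -0.2706] 0.907
shift [-0.08  0.05  0.84] yaw 1.3123 turn None tilt [-0.04  0.02] tcp [0.6357 0.1186 0.3418] F [0.1 0.4 0.6] grip 0.652 0.0
```

```bash
python3 -c "
from plant import job_done; print(job_done())"
```

```text
the job is handed in; nothing more can be done
None
```

The job is handed in at about 44 s. By the cameras and wrist force, the square is flush on the block, the stamp was pressed in the guide corner at about 26 N and stands upright in the tray, and no jar or the vial was disturbed; no verdict came back.

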